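Load a label reel onto the keyed coupling of a label dispenser

TASK

Load the fresh label reel: take it by the grip bar on its top out of its storage base, put its stub into the round socket in the sloping deck of the label dispenser, and, pressing only lightly, turn it until its cross-shaped key drops into the coupling and its flange lies fully home, flat on the deck. Do not force it, let go of it, and leave the other things on the table where they are.

Things in the scene. Friction and masses are not known exactly. Their poses are not given: they have to be found in the camera images.
- reel_centre (a point): loose label reel, 0.25 kg: white paper roll 82 mm across on a flange 92 mm across, 3 mm thick. Point on its axis, half-way up, 28 mm above the flange's underside; z runs along the axis from stub to grip bar. The grip bar on top is 56 mm long (x), 16 mm thick (y), 40 mm high: from 10 to 50 mm above this point
- reel_seat (a point): same reel, same axes: centre of the underside of its flange. Below it are a round stub 32 mm across and 12 mm long and, at the stub's end, the key
- reel_key (a point): same reel, same axes: centre of the end face of its key, 22 mm below the flange's underside. The key is a cross 10 mm long, of two bars 30 mm long and 7 mm wide along the reel's x and y, so it fits at every quarter turn
- stand: fixed black storage base, 112 x 112 mm, 30 mm high, with a round hole 45 mm across in which the reel's stub and key hang loosely, the flange resting on its top; the reel stands upright in it, at any yaw. Origin: centre of its underside, z up
- dispenser: fixed grey label dispenser, a wedge-shaped desk machine 160 mm deep and wide, about 125 mm high at the rear, low at the front. Origin: centre of its underside; front at -x. Its deck is open above; only two 16 mm pins at its front edge and low keys and side rims (4 mm) stand up from it, clear of the reel
- socket (a point): centre of the socket's mouth, level with the deck's surface. z: the socket's axis, square to the deck, tilted 30 degrees from vertical towards the machine's front; y: the machine's left. The bore is 34.5 mm across with a 4 mm chamfer. Fully home, reel_seat lies at this point
- coupling_top (a point): point on the socket's axis 13 mm below its mouth: rest height of the top of the sprung steel coupling in the bore; axes as socket, they do not turn with the coupling. The coupling has a cross channel 10.5 mm wide and deeper than the key, at an angle not given here and new each time. With the key resting on its top, the flange stands 9 mm off the deck
- coupling_floor (a point): point on the axis 7.5 mm lower: where the coupling stops when pressed (3 N to start, 7.5 N at the stop, then hard); it springs back up. It is stiff to turn (0.25 N m), so the key slides round on it; within some 6 degrees of the channel the key drops in and the flange goes down to the deck. A quarter-turn sweep always finds it; turning on just turns the coupling, harmlessly
- stapler: bystander: loose stapler, 150 x 36 x 53 mm, lying between the two stations; must not be displaced
- packing_tape: bystander: loose roll of brown tape, 112 mm across, 48 mm high, at the table's front left corner; must not be displaced
Mind the look-alikes: they are no part of the job. Of the things that look like the stand, the larger one is meant.

How it is judged (in metres and radians):
On the way, in this order (a step that is already met when the one before it is completed fails the run):
1. the reel is lifted clear of its storage base (z of reel_seat in the frame of stand above 0.06 m), for 0.1 s.
2. the reel's key and stub are in the socket (flange within 15 mm of the deck, on the socket's axis) (z of reel_seat in the frame of socket below 0.015 m and distance between reel_seat and socket below 0.017 m and angle between the z axis of reel_seat and the z axis of socket, either way round below 0.2 rad), for 0.05 s.
At the end, for the whole second after the job is handed in: The reel's flange lies on the deck: less than 2.5 mm off it, its centre within 5 mm of the socket's, square to the deck within 3 degrees, at rest and released (z of reel_seat in the frame of socket below 0.0025 m and distance between reel_seat and socket below 0.005 m and angle between the z axis of reel_seat and the z axis of socket, either way round below 0.05 rad and linear speed of reel below 0.02 m/s); the robot touches nothing.
It fails at once if the reel is forced into the dispenser with more than 60 N (contact force between reel and dispenser above 60 N).
It fails at once if the stapler or the roll of packing tape is displaced by more than 25 mm (distance of any of stapler, packing_tape from where it was at the start of the episode above 0.025 m).
It also fails if it takes over 51 s, if anything falls off the work surface, if the arm or the gripper's body presses on something with over 40 N, if the wrist force passes 120 N, or if a joint passes its speed limit or range.

ROBOT

A 6-joint arm with a two-finger parallel gripper is mounted at the origin on a cart in front of the work surface, level with it; the furniture and walls round the work are solid. World frame = base frame: x ahead of the robot, y to its left, z up, the work surface at z = 0. Lengths are in m, angles in degrees, forces in N, time in s.
With the tool pointing down it reaches from about 0.325 to 0.775 m from the base axis. Payload 9.3 kg.
Tool frame: the origin (TCP) lies midway between the tips of the shut fingers; the grasp point (between the pads) lies 19 mm behind it; z points along the fingers, y is the direction in which the jaws open and shut (so a half turn about z gives the same grasp; the last joint's range is limited). The gripper opens to 85 mm and grips with 20 to 120 N. Pads are 22 mm wide; open, the fingers measure 114 mm over their backs; the gripper's body (76 mm by 85 mm) begins 54 mm behind the grasp point. The pads swing forward as they close: fully open they stand 13 mm farther back than shut.
Start: joints at [-80.191, 14.817, 1.232, 76.415, 0, 81.257], TCP at [0.175, -0.521, 0.231] pointing down, gripper open.
Joint ranges: [-174.27, 174.27], [-52.1, 104.24], [-59.71, 78.15], [-110.17, 111.67], [-87.03, 83.33], [-180, 180]. Speed limits (degrees/s): [127.2, 127.2, 159.86, 180, 180, 180].

INTERFACE

Orientations are given as [roll, pitch, yaw] about the fixed x, y, z axes, in that order (R = Rz(yaw) Ry(pitch) Rx(roll)).
In Python, from station import bot gives the robot as it stands. The module is installed in compiled form; this text tells all that it offers.
- The arm moves only by the tool apply_moves, never from a script. Its argument "increments" is a list of rows, each a list of 3 entries, a list of its own where there are three numbers: the finger opening in mm, from 0 to 85.4, then the shift along the tool's x, y, z in mm, then the turn, a rotation vector about the tool's x, y, z in degrees. A call has 1 to 5 rows; each row shifts and turns the pose as measured when the row begins, along the tool's axes as they then stand; what a row does not reach is not made up. A row lasts 1/8 s, in which the tool goes at most 62.5 mm and 10.7 degrees, less where a joint would pass 70% of its speed; a pose out of reach is approached as far as the arm can. A call is refused whole if a number of a shift passes 62.5 or a number of a turn 10.7, either way. A call with a gripper value outside its range is refused whole. The fingers move at their own pace and stop on an object; "squeeze" is the grip in N (left out, the last holds). Time passes only in rows, so rows that do not move let the fingers close. It gives the time, the measured TCP pose, the force and the opening at its end, in the units of the state.
- bot.get_state(): the state, without advancing time (a new reading comes with each control period).
- bot.snapshot(name): name is "side" or "top"; returns a dict with "img" (420x560x3 uint8, red, green, blue), "z_map" (420x560 float32, m along the optical axis (not along the pixel's ray), 0 where there is no reading), "vertical_fov" (degrees; the focal length in pixels is half the picture's height over the tangent of half this angle, whatever the lens; pixels are square), "cx", "cy" (the principal point, pixels), "dist" ([k1, k2, p1, p2, k3] as OpenCV has them; the pictures are not rectified), "world_to_cam" (4x4, takes a point from world to camera coordinates). Camera axes: x right, y down, z forward; pixel columns grow to the right and rows downward; lengths in m; the calibration is good to about 2 mm. A picture is of the moment at which its call begins.
- bot.finish_job(): hands the job in, once; it reports no verdict.
The state is a dict: "time_s": time; "q": joint angles; "joint_vel": joint speeds; "joint_torque": joint torques, N m; "ee_pos": TCP position; "tool_rot": TCP orientation; "ft_force": force on the tool from outside, world axes, zero at the start; "wrist_torque": the same for the moment, N m; "opening": finger opening in m.
Only numpy, scipy, OpenCV 4.12 (cv2) and the standard library are available. Lean on these libraries where they do the work, as an engineer would, in place of code of your own. Each camera call takes 0.05 s, during which the arm holds its last target.

## Working session

There is one attempt and no reset: what is moved stays moved. The work goes in short steps, Python scripts to look and compute and a tool call to move; the robot and the scene stay as the last step left them, time stands still between calls to the robot, and variables do not carry over. Pictures are saved under pics/ and viewed, and the job is handed in when it is done.

Besides the shell and the picture viewer there is one more tool, called after ">>>" as name(argument=value, ...), one argument or row to a line, values as JSON. apply_moves: Moves the arm, as the interface text tells. Its arguments: {"type":"object","properties":{"increments":{"type":"array","items":{"type":"array"}},"squeeze":{"type":"number"}},"required":["increments"]}

```bash
mkdir -p pics; python3 - <<'E'
from station import bot
import cv2,pickle
print(bot.get_state())
for n in("side","top"):
    s=bot.snapshot(n); pickle.dump(s,open(f"{n}0.pkl","wb")); cv2.imwrite(f"pics/{n}0.png",s["img"][:,:,::-1])
    print(n,s["vertical_fov"],s["cx"],s["cy"],s["dist"],s["world_to_cam"].round(4).tolist())
E
```

```text
{'time_s': 0.0, 'q': array([-8.01911729e+01,  1.48522802e+01,  1.18849870e+00,  7.64149868e+01,
        1.95118135e-03,  8.12575829e+01]), 'joint_vel': array([-0.08292524,  0.13002507,  0.02107244, -0.0423025 , -0.02878057,
        0.06838734]), 'joint_torque': array([-4.43925373e-04, -5.55639374e+01,  3.44527280e+01,  1.35685899e-02,
       -3.55863085e-04,  4.71805507e-06]), 'ee_pos': array([ 0.17494897, -0.52113633,  0.23064311]), 'tool_rot': array([-1.79922443e+02, -1.39007013e-02,  1.85512335e+01]), 'ft_force': array([-0.58141721,  0.4173857 , -0.7181192 ]), 'wrist_torque': array([0.03373348, 0.02165587, 0.031389  ]), 'opening': 0.0854913739856271}
side 54.248538556060616 290.971703486537 213.8624874616178 [-0.10685754  0.          0.          0.          0.        ] [[-0.9954, -0.0948, 0.0114, 0.4557], [-0.0687, 0.628, -0.7752, 0.033], [0.0664, -0.7724, -0.6316, 1.0332], [0.0, 0.0, 0.0, 1.0]]
top 50.2074816760694 279.8315946266708 220.13941257657632 [0.04849824 0.         0.         0.         0.        ] [[-0.0197, -0.9995, -0.0244, 0.1327], [-0.9987, 0.0209, -0.0475, 0.4499], [0.048, 0.0234, -0.9986, 1.1938], [0.0, 0.0, 0.0, 1.0]]
```

View pics/side0.png

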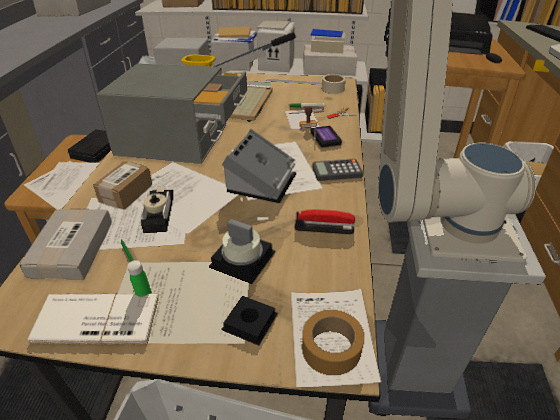

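View pics/top0.png

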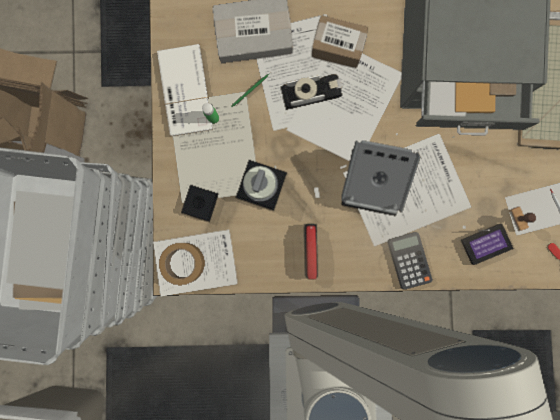

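The candidates that look alike are, in the top view: black base with the white reel at (261,184), the smaller empty black base at (198,202), the tape dispenser with a cream roll at (308,90), and the grey dispenser at (380,178) next to the grey cabinet at (480,60). In the side view the reel is at (240,245), the small base at (250,318) and the dispenser at (260,165). By the description I choose the reel at (261,184) and the dispenser at (380,178), and I'll check both in close crops.

```bash
cat > h.py <<'E'
import numpy as np,cv2,pickle
def K(s):
    f=s["img"].shape[0]/2/np.tan(np.radians(s["vertical_fov"]/2)); return np.array([[f,0,s["cx"]],[0,f,s["cy"]],[0,0,1.]])
def D(s): return np.array(s["dist"],float)
def rays(s,px):
    n=cv2.undistortPoints(np.array(px,float).reshape(-1,1,2),K(s),D(s))[:,0]
    W=np.linalg.inv(s["world_to_cam"]); d=np.c_[n,np.ones(len(n))]
    return W[:3,3], d@W[:3,:3].T   # d has unit depth
def onplane(s,px,p0,n=(0,0,1)):
    o,d=rays(s,px); n=np.array(n,float); t=((np.array(p0)-o)@n)/(d@n); return o+d*t[:,None]
def cloud(s):
    h,w=s["z_map"].shape; u,v=np.meshgrid(np.arange(w),np.arange(h))
    o,d=rays(s,np.c_[u.ravel(),v.ravel()]); P=o+d*s["z_map"].reshape(-1,1); P[s["z_map"].ravel()==0]=np.nan
    return P.reshape(h,w,3)
def proj(s,P):
    M=s["world_to_cam"]; r,_=cv2.Rodrigues(M[:3,:3]); return cv2.projectPoints(np.array(P,float).reshape(-1,1,3),r,M[:3,3],K(s),D(s))[0][:,0]
def load(n): return pickle.load(open(n,"rb"))
E
python3 - <<'E'
from h import *
a=load("top0.pkl");b=load("side0.pkl")
def crop(s,u0,v0,w,h,k): return cv2.resize(s["img"][v0:v0+h,u0:u0+w,::-1],None,fx=k,fy=k,interpolation=cv2.INTER_CUBIC)
cv2.imwrite("pics/c1.png",np.hstack([crop(a,215,140,100,100,4),crop(a,330,130,100,100,4)]))
cv2.imwrite("pics/c2.png",np.hstack([crop(b,190,200,100,100,4),crop(b,210,115,100,100,4)]))
for s,pts in((a,[(261,184),(261,200),(240,170),(275,195),(198,185),(198,202),(380,178),(360,150),(400,155),(350,200),(403,207),(310,250),(250,120)]),(b,[(240,228),(240,262),(250,318),(258,170),(300,240)])):
    C=cloud(s)
    for u,v in pts: print(u,v,C[v,u].round(4))
E
```

```text
261 184 [0.5431 0.1684 0.0755]
261 200 [0.5064 0.1722 0.0286]
240 170 [ 0.5931  0.2303 -0.0022]
275 195 [0.5185 0.1345 0.0328]
198 185 [0.5537 0.3452 0.0026]
198 202 [0.5068 0.3451 0.0062]
380 178 [ 0.5534 -0.1376  0.0603]
360 150 [ 0.6161 -0.0796  0.116 ]
400 155 [ 0.6004 -0.1755  0.1196]
350 200 [ 0.4979 -0.0588  0.0651]
403 207 [ 0.4775 -0.1945  0.0573]
310 250 [0.3716 0.0459 0.0501]
250 120 [ 0.7306  0.2005 -0.0026]
240 228 [0.5494 0.1836 0.1041]
240 262 [0.5484 0.2143 0.0334]
250 318 [0.5073 0.336  0.0038]
258 170 [ 0.5534 -0.0773  0.08  ]
300 240 [4.269e-01 9.470e-02 1.000e-04]
```

View pics/c1.png

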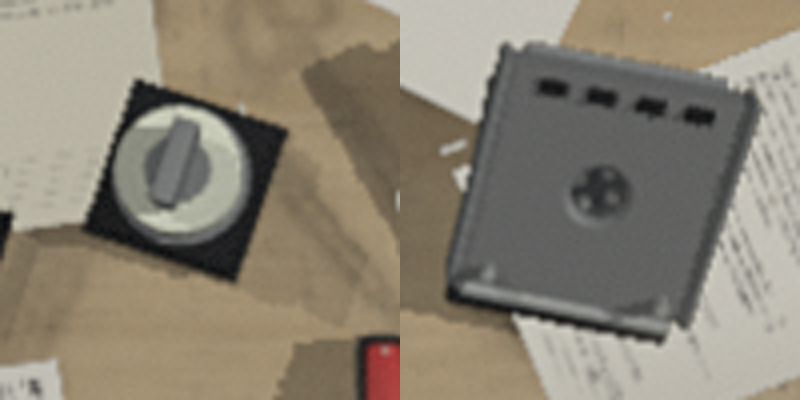

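View pics/c2.png

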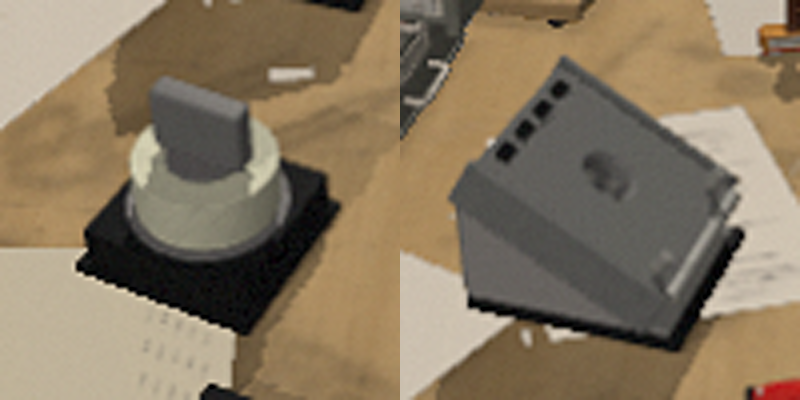

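```bash
python3 - <<'E'
from h import *
a=load("top0.pkl");b=load("side0.pkl")
for s,nm,roi in((a,"top",(235,155,55,55)),(b,"side",(205,205,75,75))):
    C=cloud(s);u0,v0,w,h=roi;P=C[v0:v0+h,u0:u0+w].reshape(-1,3)
    print(nm,"bins",np.histogram(P[:,2],bins=np.arange(-.005,.125,.01)))
    T=P[P[:,2]>0.098]; 
    r=cv2.minAreaRect((T[:,:2]*1000).astype(np.float32)); print("bartop",len(T),np.median(T[:,2]),T.mean(0),r)
    F=P[(P[:,2]>0.055)&(P[:,2]<0.08)]
    r=cv2.minEnclosingCircle((F[:,:2]*1000).astype(np.float32)); print("roll",r,np.median(F[:,2]))
# deck plane
for s,nm,poly in((a,"top",[(360,160),(408,168),(395,200),(352,190)]),(b,"side",[(240,150),(255,140),(285,165),(262,178)])):
    C=cloud(s);m=np.zeros(s["z_map"].shape,np.uint8);cv2.fillConvexPoly(m,np.array(poly),1)
    P=C[m>0];P=P[~np.isnan(P[:,2])]
    for _ in range(5):
        c=np.median(P,0);c=P.mean(0);U,S,V=np.linalg.svd(P-c);n=V[2]*np.sign(V[2][2]);d=(P-c)@n;P=P[abs(d)<max(.0015,1.5*d.std())]
    print(nm,"deck c",c,"n",n,"tilt",np.degrees(np.arccos(n[2])),"dir",np.degrees(np.arctan2(n[1],n[0])),"rms",d.std(),len(P))
def crop(s,u0,v0,w,h,k): return cv2.resize(s["img"][v0:v0+h,u0:u0+w,::-1],None,fx=k,fy=k,interpolation=cv2.INTER_CUBIC)
g=np.hstack([crop(a,365,163,32,32,12),crop(b,242,142,32,32,12)])
cv2.imwrite("pics/c3.png",cv2.convertScaleAbs(g,alpha=1.8))
E
```

```text
top bins (array([1362,  215,   23,  551,   49,   11,  239,  367,   12,    8,   24,
        130]), array([-0.005,  0.005,  0.015,  0.025,  0.035,  0.045,  0.055,  0.065,
        0.075,  0.085,  0.095,  0.105,  0.115]))
bartop 149 0.10769425219262163 [0.54858845 0.17453197 0.10755184] ((548.97021484375, 174.6239471435547), (16.06424903869629, 55.6547966003418), 69.30225372314453)
roll ((549.1331176757812, 174.9341278076172), 40.88592529296875) 0.06572297462872312
side bins (array([3210,  331,  193,  604,  129,  122,  235,  377,   79,   91,   86,
        145]), array([-0.005,  0.005,  0.015,  0.025,  0.035,  0.045,  0.055,  0.065,
        0.075,  0.085,  0.095,  0.105,  0.115]))
bartop 205 0.1075649743927295 [0.55027581 0.17814099 0.10625786] ((551.09619140625, 175.12850952148438), (17.183547973632812, 55.085304260253906), 68.81175994873047)
roll ((550.837890625, 176.2912139892578), 41.63148498535156) 0.06566313460769035
top deck c [ 0.54650606 -0.13015701  0.08458539] n [-0.48021837  0.10147052  0.87126004] tilt 29.394604316780075 dir 168.0688579256203 rms 0.0010520192127099685 790
side deck c [ 0.55298612 -0.1246316   0.08601281] n [-0.48080229  0.09528095  0.87163679] tilt 29.350593934364433 dir 168.79087976939405 rms 0.0008039481579160579 542
```

View pics/c3.png

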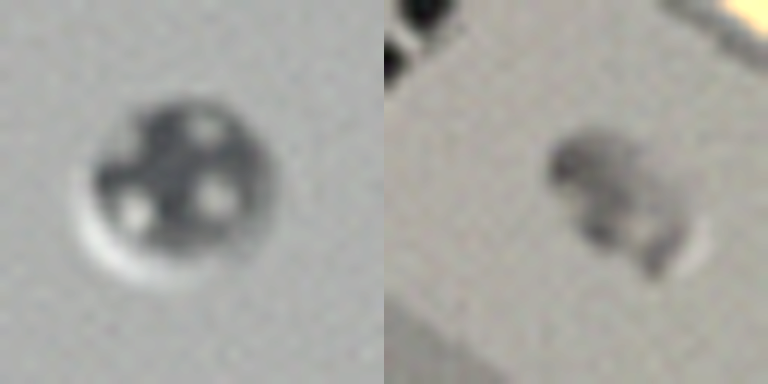

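```bash
python3 - <<'E'
from h import *
a=load("top0.pkl");b=load("side0.pkl")
yaw=np.radians(-11.7);t=np.radians(30)
x0=np.array([np.cos(yaw),np.sin(yaw),0]);y=np.array([-np.sin(yaw),np.cos(yaw),0]);
z=-np.sin(t)*x0+np.cos(t)*np.array([0,0,1]);x=np.cross(y,z)
c=np.array([.5497,-.1274,.0853])
out=[]
for s,nm in((a,"t"),(b,"s")):
  for off in(0,-.013):
    u,v=np.meshgrid(np.arange(-50,50,.25),np.arange(-50,50,.25)) # mm ; img right=-y, up=+x
    P=(c+off*z)[None]+ (-v.ravel()[:,None]*x-u.ravel()[:,None]*y)/1000
    m=proj(s,P).reshape(400,400,2).astype(np.float32)
    im=cv2.remap(s["img"],m,None,cv2.INTER_CUBIC)[:,:,::-1]
    out.append(im.copy())
    g=im[100:300,100:300].astype(int).sum(2)
    C=cloud(s)
    dz=cv2.remap(((C-c)@z).astype(np.float32),m,None,cv2.INTER_NEAREST)
    if off==0:
        k=(dz<-.003).astype(np.uint8);n,l,st,ce=cv2.connectedComponentsWithStats(k)
        for i in range(1,n):
            if st[i,4]>300: print(nm,"hole",(ce[i]-200)/4,st[i]/4)
        R=dz[40:130,60:340];print("dev",np.nanmedian(dz[130:150,150:250]),np.nanmedian(dz[260:290,150:250]),np.nanmedian(dz[180:220,90:130]),np.nanmedian(dz[180:220,270:300]))
o=np.vstack([np.hstack(out[:2]),np.hstack(out[2:])]);
for i in(0,400):
  for j in(0,400):
    cv2.drawMarker(o[i:i+400,j:j+400],(200,200),(0,0,255),cv2.MARKER_CROSS,10)
cv2.imwrite("pics/rect.png",cv2.resize(cv2.convertScaleAbs(o,alpha=1.6),(600,600)))
cv2.imwrite("pics/rect2.png",cv2.resize(cv2.convertScaleAbs(np.hstack([out[0][80:320,80:320],out[1][80:320,80:320]]),alpha=1.9),None,fx=1.6,fy=1.6))
E
```

```text
t hole [ 3.53675959 -0.72470152] [  32.     24.5    41.25   47.5  4313.5 ]
t hole [ 2.29910714 39.08407738] [48.25 86.25  8.    6.25 84.  ]
dev -0.012306954 -0.0004984088 0.001384238 -0.0031880438
s hole [-13.73736702 -40.3018617 ] [ 30.5    1.25  12.    15.5  282.  ]
s hole [  4.18589744 -36.89102564] [50.   10.25  8.5   6.   97.5 ]
s hole [-33.4558011  -36.22237569] [12.5  11.    8.25  5.75 90.5 ]
s hole [-26.5964351  -30.24771481] [ 18.5   15.75  10.75   9.   136.75]
s hole [-24.21934605 -21.11239782] [22.5  25.25  7.    7.5  91.75]
s hole [-0.74845331 -0.23591867] [  30.     32.     41.     36.25 3879.25]
dev -0.005365193 -0.0006444455 8.003545e-05 -0.0012456492
```

View pics/rect.png

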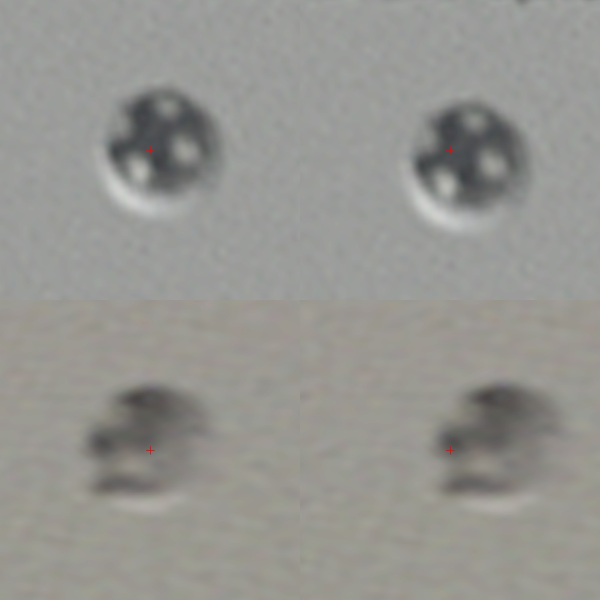

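View pics/rect2.png

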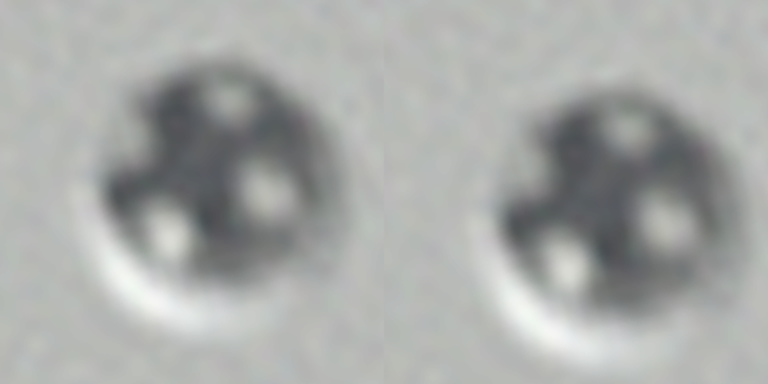

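```bash
python3 - <<'E'
from h import *
a=load("top0.pkl");b=load("side0.pkl")
yaw=np.radians(-11.7);t=np.radians(30)
x0=np.array([np.cos(yaw),np.sin(yaw),0]);y=np.array([-np.sin(yaw),np.cos(yaw),0]);
z=-np.sin(t)*x0+np.cos(t)*np.array([0,0,1]);x=np.cross(y,z)
c=np.array([.5497,-.1274,.0853])
for s,nm,roi in((a,"t",(330,130,100,100)),(b,"s",(210,115,100,100))):
    C=cloud(s);u0,v0,w,h=roi;Q=(C[v0:v0+h,u0:u0+w]-c)
    L=np.stack([Q@x,Q@y,Q@z],-1)*1000
    P=L.reshape(-1,3)
    near=P[(abs(P[:,2])<6)&(abs(P[:,1])<90)&(abs(P[:,0])<110)]
    # local plane level around hole
    ring=P[(np.hypot(P[:,0],P[:,1])>27)&(np.hypot(P[:,0],P[:,1])<40)&(abs(P[:,2])<5)]
    A=np.c_[ring[:,:2],np.ones(len(ring))];k=np.linalg.lstsq(A,ring[:,2],rcond=None)[0];print(nm,"ring plane",k)
    dev=P[:,2]-np.c_[P[:,:2],np.ones(len(P))]@k
    H=P[(dev<-2)&(np.hypot(P[:,0],P[:,1])<30)]
    print("hole n",len(H),"x",np.percentile(H[:,0],[0,3,50,97,100]),"y",np.percentile(H[:,1],[0,3,50,97,100]),"min dev",dev[np.hypot(P[:,0],P[:,1])<30].min())
    for xs in(-50,-30,30,50):
        r=near[abs(near[:,0]-xs)<4]; print(xs,"y edges",r[:,1].min(),r[:,1].max())
    print("x edges",[ (near[abs(near[:,1]-ys)<4][:,0].min(),near[abs(near[:,1]-ys)<4][:,0].max()) for ys in(-40,0,40)])
    # table height near
    T=C.reshape(-1,3);T=T[(abs(T[:,2])<.012)&(abs(T[:,0]-.5)<.15)&(abs(T[:,1])<.25)];print("table z",np.median(T[:,2]),len(T))
    # ascii dev map near hole
    D_=(L[...,2]-(L[...,0]*k[0]+L[...,1]*k[1]+k[2]))
    m=np.hypot(L[...,0],L[...,1])<32; rr,cc=np.where(m)
    print(rr.min()+v0,cc.min()+u0);print("\n".join(" ".join("%3d"%q for q in row) for row in D_[rr.min():rr.max()+1,cc.min():cc.max()+1].round().astype(int)))
E
```

```text
t ring plane [-1.45080823e-02  1.12228509e-04  5.76101410e-01]
hole n 214 x [-23.04162976 -20.9754097   -5.92122042  19.47905242  28.11060623] y [-29.5718873  -22.43640911  -6.3428782   20.07743845  27.6700626 ] min dev -30.802889780529267
-50 y edges -80.54349397315524 78.53816450878617
-30 y edges -82.93307056667942 77.64983448055764
30 y edges -83.13002142638794 77.34656127430104
50 y edges -83.61605621458918 77.91804605990909
x edges [(np.float64(-85.00487489602713), np.float64(73.96567320766499)), (np.float64(-85.32426351811273), np.float64(75.77932027727294)), (np.float64(-84.48279369961605), np.float64(75.98151961350598))]
table z 0.0006455261553710567 13803
166 365
  5   2   1   1   1   0   0   1  -1   0   4  -5   1  -1  -1   2   0  -1   1   2   0  -1  -1  -1   3  -2  -1
  1   0   1  -1  -3   1   2   2   1   4   2   2   0   0  -1   1   2  -1  -3   2   0  -1   0   3   2   3   3
  0   1   3   1   2  -1   1   2   2  -1  -1   1   1   1   0   3  -1   2   0  -3   2   3   1  -1  -1   3  -1
 -1  -1   2   2   0  -1   0   0   1  -1  -1  -1  -2   0  -4   2  -4  -3  -1   1   1   2  -2   
[... 4061 characters left out ...]
 -1   1   2  -2   0   1
  0   2   5   0   0   2   0  -1   2 -19 -20 -18 -20 -15 -13  -6  -2   1  -1  -1   2   3
  3   0   1   1  -1   2   2   1   3  -1   1 -12 -23 -20 -14  -3  -1   0   0   2   0   0
  2   1   0   1   1   0   0  -1   1  -1   0  -1   1   0   2   0   0   0   0   0  -1   1
  1  -1   2   0   1   0   1   0   1   0  -1   2   1   1   0   0   1   1  -2   1   1   2
  2  -1  -1   0   0   0   2   0   1   0   0  -1   1   0   0  -1   3   0  -1   1   0   0
 -1   2   2   3   1  -1  -1   3  -1   1  -2   0   2  -1  -1  -1   0  -1  -2   1   1   0
  1   1   1   2  -2   0  -3   0  -3   0   1   0   0   1  -4  -2  -4   2   0   0  -2   0<stdin>:26: RuntimeWarning: invalid value encountered in cast
```

The crops confirm the choice. The reel stands on the larger black base: bar 16×56 mm, top at z≈0.108, roll Ø82, axis at (0.550, 0.175), bar long axis at 159.3°. The small base at (198,202) is empty. The dispenser socket is at about (0.549,-0.130,0.085), machine yaw about -11.7°, and the coupling channel sits at about 22° in the socket frame. Next is a planning helper.

```bash
cat > plan.py <<'E'
import numpy as np,sys
from scipy.spatial.transform import Rotation as R, Slerp
from station import bot
yaw=np.radians(-11.7);t=np.radians(30)
X0=np.array([np.cos(yaw),np.sin(yaw),0]);SY=np.array([-np.sin(yaw),np.cos(yaw),0])
SZ=-np.sin(t)*X0+np.cos(t)*np.array([0,0,1]);SX=np.cross(SY,SZ)
SOCK=np.array([.5493,-.1296,.0853])
def toolrot(phi): # reel x at phi deg in socket frame, tool x = reel x, tool z=-SZ
    f=np.radians(phi);x=np.cos(f)*SX+np.sin(f)*SY;z=-SZ
    return R.from_matrix(np.c_[x,np.cross(z,x),z])
down=lambda y:R.from_euler('xyz',[180,0,y],degrees=True)
def cur():
    s=bot.get_state();return s,np.array(s["ee_pos"]),R.from_euler('xyz',s["tool_rot"],degrees=True)
def rows(p1,r1,n,op):
    s,p,r=cur();d=(r.inv()*r1).as_rotvec(degrees=True)
    print("t",round(s["time_s"],2),"dist mm",(np.linalg.norm(p1-p)*1000).round(1),"ang",np.linalg.norm(d).round(1),d.round(1))
    for i in range(n):
        ri=r*R.from_rotvec(d*i/n,degrees=True)
        print([op,(ri.inv().apply((p1-p)/n)*1000).round(1).tolist(),(d/n).round(1).tolist()])
def st():
    s,p,r=cur();print("t",round(s["time_s"],2),"p",p.round(4),"rot",np.round(s["tool_rot"],1),"F",np.round(s["ft_force"],1),"M",np.round(s["wrist_torque"],2),"op",round(s["opening"],4),"q",np.round(s["q"],1))
E
python3 -c "
from plan import *
rows(np.array([.550,.1749,.20]),down(159.3),16,85)"
```

```text
t 0.1 dist mm 791.3 ang 140.7 [-0.000e+00 -1.000e-01 -1.407e+02]
[85, [36.1, -33.8, 2.0], [-0.0, -0.0, -8.8]]
[85, [40.8, -27.9, 2.0], [-0.0, -0.0, -8.8]]
[85, [44.6, -21.3, 2.0], [-0.0, -0.0, -8.8]]
[85, [47.3, -14.2, 2.0], [-0.0, -0.0, -8.8]]
[85, [48.9, -6.8, 2.0], [-0.0, -0.0, -8.8]]
[85, [49.4, 0.7, 1.9], [-0.0, -0.0, -8.8]]
[85, [48.7, 8.3, 1.9], [-0.0, -0.0, -8.8]]
[85, [46.9, 15.6, 1.9], [-0.0, -0.0, -8.8]]
[85, [43.9, 22.6, 1.9], [-0.0, -0.0, -8.8]]
[85, [40.0, 29.1, 1.9], [-0.0, -0.0, -8.8]]
[85, [35.0, 34.8, 1.9], [-0.0, -0.0, -8.8]]
[85, [29.3, 39.8, 1.9], [-0.0, -0.0, -8.8]]
[85, [22.9, 43.8, 1.9], [-0.0, -0.0, -8.8]]
[85, [15.9, 46.8, 1.9], [-0.0, -0.0, -8.8]]
[85, [8.6, 48.7, 1.9], [-0.0, -0.0, -8.8]]
[85, [1.0, 49.4, 1.9], [-0.0, -0.0, -8.8]]
```

>>> apply_moves(
  increments=[
    [85,[36,-34,2],[0,0,-8.8]],
    [85,[41,-28,2],[0,0,-8.8]],
    [85,[45,-21,2],[0,0,-8.8]],
    [85,[47,-14,2],[0,0,-8.8]],
    [85,[49,-7,2],[0,0,-8.8]],
  ],
)

```text
time_s: 0.72
ee_pos: [0.292, -0.2986, 0.2183]
tool_rot: [-179.8, -0.2, 63.6]
ft_force: [0.2, -0.2, 0.7]
opening: 0.0853
```

>>> apply_moves(
  increments=[
    [85,[49,1,2],[0,0,-8.8]],
    [85,[49,8,2],[0,0,-8.8]],
    [85,[47,16,2],[0,0,-8.8]],
    [85,[44,23,2],[0,0,-8.8]],
    [85,[40,29,2],[0,0,-8.8]],
  ],
)

```text
time_s: 1.35
ee_pos: [0.4054, -0.0698, 0.2085]
tool_rot: [180.0, -0.3, 109.0]
ft_force: [0.8, -1.1, -0.3]
opening: 0.0851
```

```bash
cd .;python3 -c "
from plan import *
st();rows(np.array([.550,.1749,.20]),down(159.3),9,85)"
```

```text
t 1.35 p [ 0.4054 -0.0698  0.2085] rot [180.   -0.3 109. ] F [ 0.8 -1.1 -0.3] M [-0.06 -0.02  0.03] op 0.0851 q [-21.7   1.8 -17.9  70.4   0.2  49.3]
t 1.35 dist mm 284.3 ang 50.3 [  0.2  -0.3 -50.3]
[85, [20.5, 24.0, 1.1], [0.0, -0.0, -5.6]]
[85, [18.0, 25.9, 1.0], [0.0, -0.0, -5.6]]
[85, [15.4, 27.6, 1.0], [0.0, -0.0, -5.6]]
[85, [12.7, 28.9, 1.0], [0.0, -0.0, -5.6]]
[85, [9.8, 30.0, 1.0], [0.0, -0.0, -5.6]]
[85, [6.8, 30.8, 1.0], [0.0, -0.0, -5.6]]
[85, [3.8, 31.4, 1.0], [0.0, -0.0, -5.6]]
[85, [0.7, 31.6, 1.0], [0.0, -0.0, -5.6]]
[85, [-2.4, 31.5, 1.0], [0.0, -0.0, -5.6]]
```

>>> apply_moves(
  increments=[
    [85,[20,24,1],[0,0,-5.6]],
    [85,[18,26,1],[0,0,-5.6]],
    [85,[15,28,1],[0,0,-5.6]],
    [85,[13,29,1],[0,0,-5.6]],
    [85,[10,30,1],[0,0,-5.6]],
  ],
)

```text
time_s: 1.98
ee_pos: [0.4863, 0.0737, 0.2029]
tool_rot: [179.9, -0.3, 138.2]
ft_force: [0.1, -0.4, 0.2]
opening: 0.0849
```

>>> apply_moves(
  increments=[
    [85,[7,31,1],[0,0,-5.6]],
    [85,[4,31,1],[0,0,-5.6]],
    [85,[1,32,1],[0,0,-5.6]],
    [85,[-2,31,1],[0,0,-5.6]],
  ],
)

```text
time_s: 2.48
ee_pos: [0.5476, 0.1887, 0.1976]
tool_rot: [179.9, -0.4, 161.4]
ft_force: [0.2, -0.4, -0.5]
opening: 0.0847
```

```bash
cd .;python3 - <<'E'
from plan import *
from h import *
st();rows(np.array([.550,.1749,.11]),down(159.3),4,85)
s=bot.snapshot("side");cv2.imwrite("pics/s1.png",s["img"][:,:,::-1])
a=bot.snapshot("top");cv2.imwrite("pics/t1.png",a["img"][:,:,::-1])
E
```

```text
t 2.48 p [0.5476 0.1887 0.1976] rot [179.9  -0.4 161.4] F [ 0.2 -0.4 -0.5] M [ 0.09 -0.05 -0.02] op 0.0847 q [10.5 18.5  1.5 73.3  0.3 29.2]
t 2.48 dist mm 88.7 ang 2.1 [ 0.1 -0.4  2.1]
[85, [-1.8, -3.1, 21.9], [0.0, -0.1, 0.5]]
[85, [-1.8, -3.1, 21.9], [0.0, -0.1, 0.5]]
[85, [-1.8, -3.1, 21.9], [0.0, -0.1, 0.5]]
[85, [-1.8, -3.0, 21.9], [0.0, -0.1, 0.5]]
```

View pics/s1.png

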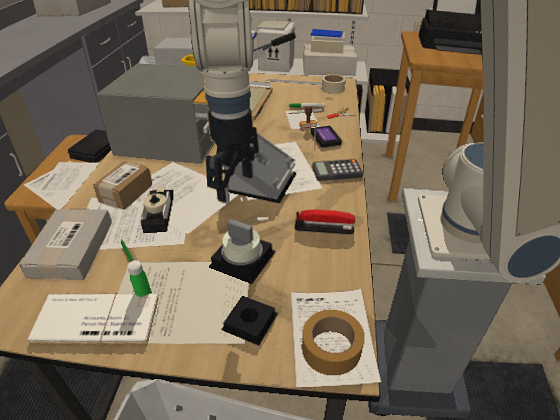

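```bash
cd .;python3 - <<'E'
from h import *
for n in("side0.pkl","top0.pkl"): print(n,proj(load(n),[[.5476,.1887,.1976],[.5476,.1887,.25]]))
E
```

```text
side0.pkl [[237.18400321 193.72035353]
 [235.23738301 171.19933108]]
top0.pkl [[248.58578799 175.42273803]
 [246.31738622 171.87242857]]
```

View pics/t1.png

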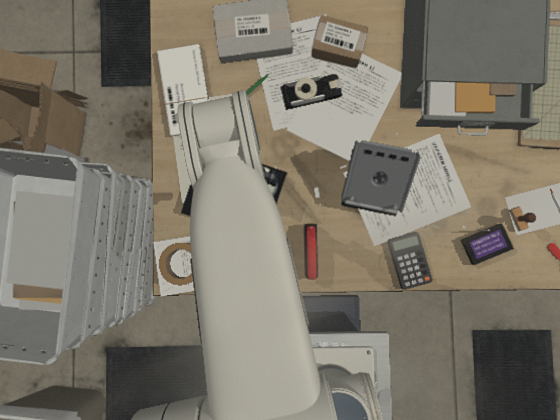

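The side view shows the open gripper above the reel, fingertips near (237,194), which matches the projected TCP. The top view is blocked by the arm. I'll descend and straighten.

>>> apply_moves(
  increments=[
    [85,[-2,-4,18],[0,0,1]],
    [85,[-2,-4,18],[0,0,1]],
    [85,[-2,-3,18],[0,-0.3,0]],
    [85,[0,-2,18],[0,0,0]],
  ],
)

```text
time_s: 3.08
ee_pos: [0.5481, 0.1745, 0.123]
tool_rot: [179.9, -0.1, 159.2]
ft_force: [-0.4, -0.7, 0.1]
opening: 0.0852
```

```bash
cd .;python3 - <<'E'
from plan import *
from h import *
st();rows(np.array([.550,.1749,.078]),down(159.3),4,85)
s=bot.snapshot("side");cv2.imwrite("pics/s2.png",cv2.resize(s["img"][130:290,150:310,::-1],None,fx=3.5,fy=3.5))
E
```

```text
t 3.08 p [0.5481 0.1745 0.123 ] rot [ 1.799e+02 -1.000e-01  1.592e+02] F [-0.4 -0.7  0.1] M [ 0.03  0.03 -0.01] op 0.0852 q [ 9.2 20.2 -7.1 62.7  0.2 30.1]
t 3.08 dist mm 45.0 ang 0.2 [ 0.1 -0.1 -0.1]
[85, [-0.4, 0.2, 11.2], [0.0, -0.0, -0.0]]
[85, [-0.4, 0.3, 11.2], [0.0, -0.0, -0.0]]
[85, [-0.4, 0.3, 11.2], [0.0, -0.0, -0.0]]
[85, [-0.4, 0.3, 11.2], [0.0, -0.0, -0.0]]
```

View pics/s2.png

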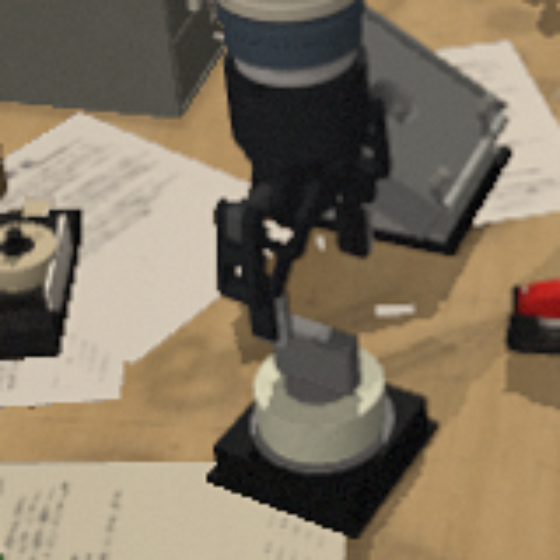

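The side crop shows the open jaws straddling the bar: near finger at (265,320), far finger at (355,235), bar between them at (318,365). I'll go down and close.

>>> apply_moves(
  increments=[
    [85,[0,0,12],[0,0,0]],
    [85,[-1,0,12],[0,0,0]],
    [85,[-1,0,12],[0,0,0]],
    [85,[0,0,8],[0,0,0]],
    [85,[0,0,2],[0,0,0]],
  ],
)

```text
time_s: 3.75
ee_pos: [0.5487, 0.1728, 0.0722]
tool_rot: [-180.0, -0.3, 159.0]
ft_force: [-0.9, -0.2, 0.7]
opening: 0.0851
```

>>> apply_moves(
  increments=[
    [0,[0,0,0],[0,0,0]],
    [0,[0,0,0],[0,0,0]],
    [0,[0,0,0],[0,0,0]],
    [0,[0,0,0],[0,0,0]],
    [0,[0,0,0],[0,0,0]],
  ],
  squeeze=50,
)

```text
time_s: 4.38
ee_pos: [0.5492, 0.1731, 0.0731]
tool_rot: [180.0, -0.2, 159.1]
ft_force: [0.8, -0.4, -2.0]
opening: 0.0154
```

```bash
cd .;python3 -c "
from plan import *
st()"
```

```text
t 4.38 p [0.5492 0.1731 0.0731] rot [180.   -0.2 159.1] F [ 0.8 -0.4 -2. ] M [-0.06 -0.03 -0.01] op 0.0154 q [  9.1  22.5 -11.4  56.2   0.2  30. ]
```

>>> apply_moves(
  increments=[
    [0,[0,0,-10],[0,0,0]],
    [0,[0,0,-25],[0,0,0]],
    [0,[0,0,-35],[0,0,0]],
    [0,[0,0,-40],[0,0,0]],
    [0,[0,0,-40],[0,0,0]],
  ],
)

```text
time_s: 5.0
ee_pos: [0.5476, 0.1723, 0.2262]
tool_rot: [-179.8, -0.6, 159.0]
ft_force: [1.2, -0.4, -2.4]
opening: 0.0154
```

>>> apply_moves(
  increments=[
    [0,[0,0,-20],[0,0,0]],
    [0,[0,0,-5],[0,0,0]],
  ],
)

```text
time_s: 5.25
ee_pos: [0.5485, 0.1724, 0.2559]
tool_rot: [-180.0, -0.3, 159.0]
ft_force: [-0.5, -0.5, -2.5]
opening: 0.0151
```

```bash
cd .;python3 - <<'E'
from plan import *
from h import *
st();
s=bot.snapshot("side");pickle.dump(s,open("s3.pkl","wb"));cv2.imwrite("pics/s3.png",cv2.resize(s["img"][80:280,150:350,::-1],None,fx=3,fy=3))
for ph in(112,202): 
  print(toolrot(ph).as_euler('xyz',degrees=True)); rows(SOCK+SZ*.123,toolrot(ph),12,0)
E
```

```text
t 5.25 p [0.5485 0.1724 0.2559] rot [-180.    -0.3  159. ] F [-0.5 -0.5 -2.5] M [ 0.03 -0.    0.02] op 0.0151 q [ 9.  17.2  8.1 81.2  0.2 30. ]
[151.83941817  10.79544933  97.58478736]
t 5.3 dist mm 302.4 ang 65.5 [-19.7 -24.8  57.3]
[0, [-4.0, -24.3, 5.3], [-1.6, -2.1, 4.8]]
[0, [-5.9, -24.0, 4.8], [-1.6, -2.1, 4.8]]
[0, [-7.7, -23.6, 4.4], [-1.6, -2.1, 4.8]]
[0, [-9.5, -23.0, 4.0], [-1.6, -2.1, 4.8]]
[0, [-11.2, -22.2, 3.7], [-1.6, -2.1, 4.8]]
[0, [-12.9, -21.3, 3.5], [-1.6, -2.1, 4.8]]
[0, [-14.5, -20.3, 3.4], [-1.6, -2.1, 4.8]]
[0, [-16.1, -19.1, 3.4], [-1.6, -2.1, 4.8]]
[0, [-17.5, -17.8, 3.5], [-1.6, -2.1, 4.8]]
[0, [-18.8, -16.4, 3.7], [-1.6, -2.1, 4.8]]
[0, [-19.9, -14.9, 3.9], [-1.6, -2.1, 4.8]]
[0, [-21.0, -13.3, 4.2], [-1.6, -2.1, 4.8]]
[-167.79608282   27.61913201 -166.68956987]
t 5.3 dist mm 302.4 ang 43.3 [  3.4 -30.5 -30.5]
[0, [-4.0, -24.3, 5.3], [0.3, -2.5, -2.5]]
[0, [-2.7, -24.4, 5.6], [0.3, -2.5, -2.5]]
[0, [-1.4, -24.5, 5.8], [0.3, -2.5, -2.5]]
[0, [-0.0, -24.5, 6.0], [0.3, -2.5, -2.5]]
[0, [1.3, -24.4, 6.1], [0.3, -2.5, -2.5]]
[0, [2.7, -24.3, 6.1], [0.3, -2.5, -2.5]]
[0, [4.0, -24.1, 6.1], [0.3, -2.5, -2.5]]
[0, [5.4, -23.9, 6.0], [0.3, -2.5, -2.5]]
[0, [6.7, -23.6, 5.8], [0.3, -2.5, -2.5]]
[0, [8.0, -23.2, 5.6], [0.3, -2.5, -2.5]]
[0, [9.2, -22.8, 5.3], [0.3, -2.5, -2.5]]
[0, [10.5, -22.4, 5.0], [0.3, -2.5, -2.5]]
```

View pics/s3.png

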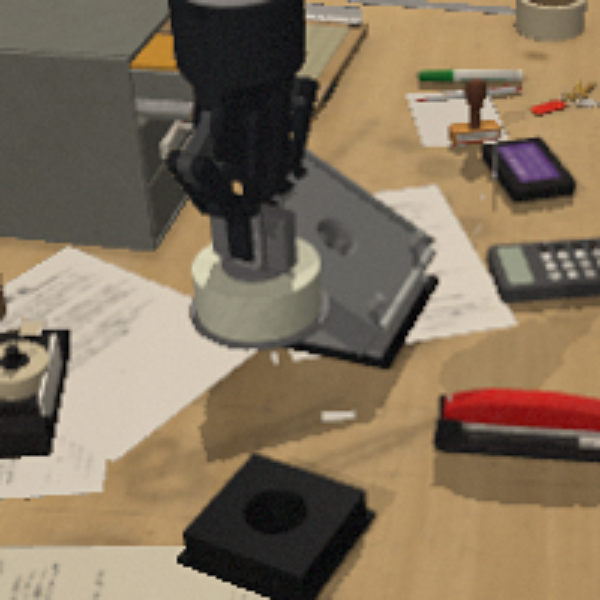

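The reel is held upright and centred, clear of the stand, and the stand's hole is visible at (275,512) in the crop. Next I'll go to 80 mm above the socket on its axis, with the key already at the channel angle I read.

>>> apply_moves(
  increments=[
    [0,[-4,-24,5],[0.3,-2.5,-2.5]],
    [0,[-3,-24,5],[0.3,-2.5,-2.5]],
    [0,[-1,-24,6],[0.3,-2.5,-2.5]],
    [0,[0,-24,6],[0.3,-2.5,-2.5]],
    [0,[1,-24,6],[0.3,-2.5,-2.5]],
  ],
  squeeze=90,
)

```text
time_s: 5.92
ee_pos: [0.5221, 0.0514, 0.2234]
tool_rot: [-176.9, 11.8, 172.5]
ft_force: [-0.8, 0.0, -2.4]
opening: 0.0148
```

>>> apply_moves(
  increments=[
    [0,[3,-24,6],[0.3,-2.5,-2.5]],
    [0,[4,-24,6],[0.3,-2.5,-2.5]],
    [0,[5,-24,6],[0.3,-2.5,-2.5]],
    [0,[7,-24,6],[0.3,-2.5,-2.5]],
    [0,[8,-23,6],[0.3,-2.5,-2.5]],
  ],
)

```text
time_s: 6.55
ee_pos: [0.4923, -0.0719, 0.1901]
tool_rot: [-171.0, 22.7, -172.6]
ft_force: [-0.1, -0.3, -3.2]
opening: 0.0152
```

```bash
cd .;python3 - <<'E'
from plan import *
st();rows(SOCK+SZ*.123,toolrot(202),3,0)
E
```

```text
t 6.55 p [ 0.4923 -0.0719  0.1901] rot [-171.    22.7 -172.6] F [-0.1 -0.3 -3.2] M [0.14 0.62 0.04] op 0.0152 q [-18.9  -4.  -31.8  37.9   1.6 -24.1]
t 6.55 dist mm 45.4 ang 7.3 [ 0.6 -5.8 -4.4]
[0, [2.6, -14.9, 0.7], [0.2, -1.9, -1.5]]
[0, [3.0, -14.8, 0.6], [0.2, -1.9, -1.5]]
[0, [3.4, -14.8, 0.6], [0.2, -1.9, -1.5]]
```

>>> apply_moves(
  increments=[
    [0,[3,-15,0],[0.2,-2,-1.5]],
    [0,[3,-13,0],[0.2,-2,-1.5]],
    [0,[2,-8,0],[0,-1.5,-1]],
    [0,[0,0,0],[0,0,0]],
  ],
)

```text
time_s: 7.05
ee_pos: [0.4828, -0.1094, 0.1865]
tool_rot: [-168.5, 27.1, -167.3]
ft_force: [0.3, 0.6, -2.0]
opening: 0.0148
```

```bash
cd .;python3 - <<'E'
from plan import *
from h import *
st();rows(SOCK+SZ*.123,toolrot(202),2,0)
s=bot.snapshot("side");pickle.dump(s,open("s4.pkl","wb"));cv2.imwrite("pics/s4.png",cv2.resize(s["img"][60:260,150:350,::-1],None,fx=3,fy=3))
s=bot.snapshot("top");pickle.dump(s,open("t4.pkl","wb"));cv2.imwrite("pics/t4.png",s["img"][:,:,::-1])
E
```

```text
t 7.05 p [ 0.4828 -0.1094  0.1865] rot [-168.5   27.1 -167.3] F [ 0.3  0.6 -2. ] M [0.12 0.79 0.01] op 0.0148 q [-27.1  -6.6 -36.8  31.4   7.5 -35. ]
t 7.05 dist mm 11.2 ang 0.9 [ 0.4 -0.7 -0.4]
[0, [-3.2, -4.6, -0.4], [0.2, -0.3, -0.2]]
[0, [-3.2, -4.6, -0.4], [0.2, -0.3, -0.2]]
```

View pics/s4.png

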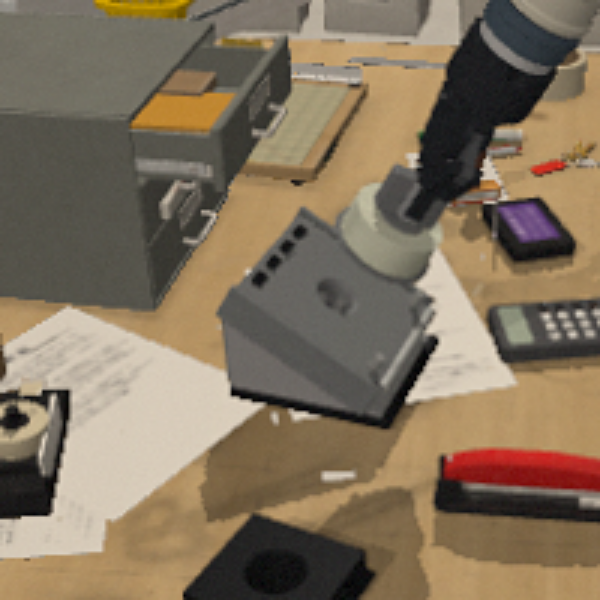

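View pics/t4.png

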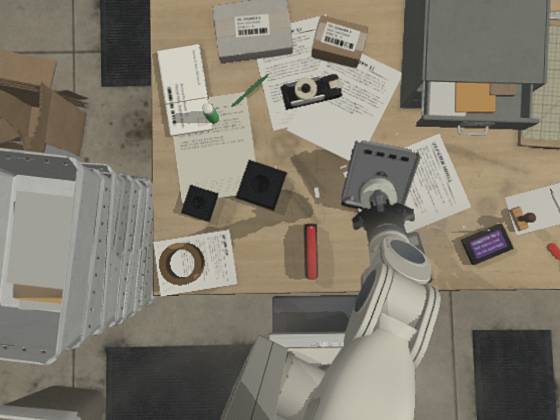

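The reel hangs over the deck, and in the side crop the fingers sit toward one end of the bar. I'll measure the reel's pose from the cream roll's top face to see if it slipped or tilted.

```bash
cd .;python3 - <<'E'
from plan import *
from h import *
rng=np.random.default_rng(0)
s_,p,r=cur();tz=r.apply([0,0,1]);tx=r.apply([1,0,0]);ty=r.apply([0,1,0])
print("angle tool z vs -SZ",np.degrees(np.arccos(-tz@SZ)))
for n in("s4.pkl","t4.pkl"):
    s=load(n);C=cloud(s);im=s["img"].astype(int)
    m=(im[...,0]-im[...,2]>12)&(im[...,0]-im[...,2]<60)&(im.sum(2)>330)
    near=np.linalg.norm(C-(p+tz*.02),axis=-1)<.065
    P=C[m&near];print(n,"cream pts",len(P))
    best=None
    for _ in range(1500):
        a=P[rng.choice(len(P),3,False)];nn=np.cross(a[1]-a[0],a[2]-a[0]);l=np.linalg.norm(nn)
        if l<1e-7: continue
        nn/=l
        if abs(nn@tz)<.85: continue
        k=abs((P-a[0])@nn)<.0015
        if best is None or k.sum()>best.sum(): best=k
    Q=P[best];
    c=Q.mean(0);n_=np.linalg.svd(Q-c)[2][2];n_*=np.sign(n_[2]);
    L=(Q-p);print("top plane n",n_,"n pts",len(Q),"angle to SZ",np.degrees(np.arccos(n_@SZ)),"to -tool z",np.degrees(np.arccos(-n_@tz)), "deviation about tool x,y", np.degrees([n_@ty,n_@tx]))
    Lt=np.c_[(P-p)@tx,(P-p)@ty,(P-p)@tz]*1000
    print("tool-frame extents x",np.percentile(Lt[:,0],[1,50,99]),"y",np.percentile(Lt[:,1],[1,50,99]),"z",np.percentile(Lt[:,2],[1,50,99]),"plane z",np.median((Q-p)@tz)*1000)
    # bar: points grey nearer
    near2=(np.linalg.norm(C-p,axis=-1)<.05)
    B=C[near2&~m&(((C-p)@tz)<.008)];
    Lb=np.c_[(B-p)@tx,(B-p)@ty,(B-p)@tz]*1000;Lb=Lb[(abs(Lb[:,1])<11)]
    print("bar x",np.percentile(Lb[:,0],[1,5,95,99]),"z",np.percentile(Lb[:,2],[1,99]),len(Lb))
E
```

```text
angle tool z vs -SZ 0.7454044706168725
s4.pkl cream pts 490
top plane n [-0.504254    0.0776089   0.86006091] n pts 178 angle to SZ 1.6364444442121417 to -tool z 1.9480809055082624 deviation about tool x,y [-0.77411049  1.78726327]
tool-frame extents x [-42.95920263 -20.90006557  34.74817596] y [-25.81450164  27.06764505  44.78643552] z [-31.5088291   12.99802978  41.9142985 ] plane z 9.308857530109272
bar x [-30.49185343 -29.80483234  20.13479456  22.13022664] z [-45.75538074   7.61041468] 191
t4.pkl cream pts 279
top plane n [-0.42923365  0.07531944  0.90004747] n pts 144 angle to SZ 4.24350431870578 to -tool z 3.498136211211582 deviation about tool x,y [-1.85472512 -2.96340251]
tool-frame extents x [-40.6536909  -28.2732012    9.11733811] y [-36.57566891 -18.91474836  27.45167496] z [ 2.53303589  7.24161487 34.15769191] plane z 6.587299771576004
bar x [-37.36292534 -28.85131517   6.39358483   8.93410045] z [-44.1397455    7.24114441] 215
```

```bash
cd .;sed -i 's/^SOCK=.*/SOCK=np.array([.5491,-.1304,.0853])/' plan.py; cat >> plan.py <<'E'
def rel():
    s,p,r=cur();d=p+r.apply([0,0,.043])-SOCK
    x=r.apply([1,0,0]);z=-r.apply([0,0,1])
    F=np.array(s["ft_force"])
    print("seat in socket mm",(np.array([d@SX,d@SY,d@SZ])*1000).round(1),"phi",np.degrees(np.arctan2(x@SY,x@SX)).round(1)%360,"tilt",np.degrees(np.arccos(min(1,z@SZ))).round(2),"F sock",np.array([F@SX,F@SY,F@SZ]).round(1),"t",round(s["time_s"],2))
E
python3 -c "
from plan import *
rel();rows(SOCK+SZ*.071,toolrot(202),5,0)"
```

```text
seat in socket mm [-9.1  7.7 79.4] phi 201.6 tilt 0.75 F sock [-1.1  0.7 -3.1] t 7.15
t 7.15 dist mm 52.7 ang 0.9 [ 0.4 -0.6 -0.4]
[0, [-1.1, -2.1, 10.3], [0.1, -0.1, -0.1]]
[0, [-1.1, -2.1, 10.3], [0.1, -0.1, -0.1]]
[0, [-1.1, -2.1, 10.3], [0.1, -0.1, -0.1]]
[0, [-1.1, -2.1, 10.3], [0.1, -0.1, -0.1]]
[0, [-1.0, -2.1, 10.3], [0.1, -0.1, -0.1]]
```

>>> apply_moves(
  increments=[
    [0,[-2,-3,10],[0.2,-0.3,-0.2]],
    [0,[-2,-3,10],[0.2,-0.3,-0.2]],
    [0,[-1,-2,10],[0,0,0]],
    [0,[-1,-2,8],[0,0,0]],
    [0,[0,-1,4],[0,0,0]],
  ],
)

```text
time_s: 7.78
ee_pos: [0.5129, -0.1224, 0.1522]
tool_rot: [-167.8, 27.5, -166.6]
ft_force: [-0.3, -1.5, -1.7]
opening: 0.0149
```

```bash
cd .;python3 - <<'E'
from plan import *
from h import *
rel();rows(SOCK+SZ*.071,toolrot(202),1,0)
s=bot.snapshot("side");pickle.dump(s,open("s5.pkl","wb"));cv2.imwrite("pics/s5.png",cv2.resize(s["img"][100:220,190:320,::-1],None,fx=5,fy=5))
E
```

```text
seat in socket mm [ 1.3  0.5 33.5] phi 202.1 tilt 0.1 F sock [-0.9 -1.5 -1.4] t 7.78
t 7.78 dist mm 5.7 ang 0.1 [ 0.1 -0.1  0.1]
[0, [1.4, 0.0, 5.5], [0.1, -0.1, 0.1]]
```

View pics/s5.png

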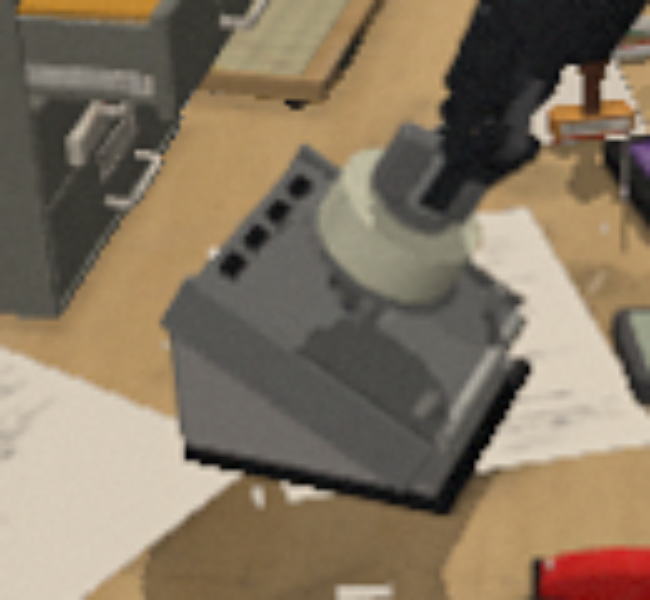

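The side crop shows the key end at about (355,300), right over the socket mouth at (356,290), and square to the deck. I'll go down gently, watching the force.

>>> apply_moves(
  increments=[
    [0,[1,0,5],[0,0,0]],
    [0,[0,0,5],[0,0,0]],
    [0,[0,0,4],[0,0,0]],
  ],
)

```text
time_s: 8.2
ee_pos: [0.519, -0.1243, 0.1399]
tool_rot: [-167.8, 27.6, -166.6]
ft_force: [-6.6, 1.0, 1.5]
opening: 0.0151
```

```bash
cd .;python3 -c "
from plan import *
rel();rows(SOCK+SZ*.054,toolrot(202),1,0)"
```

```text
seat in socket mm [ 0.7 -0.2 19.6] phi 202.1 tilt 0.03 F sock [-5.  -0.3  4.7] t 8.2
t 8.2 dist mm 8.6 ang 0.1 [-0.  -0.   0.1]
[0, [0.6, 0.4, 8.6], [-0.0, -0.0, 0.1]]
```

>>> apply_moves(
  increments=[
    [0,[2,1,-1],[0,0,0]],
    [0,[0,0,3],[0,0,0]],
  ],
)

```text
time_s: 8.45
ee_pos: [0.5182, -0.124, 0.1372]
tool_rot: [-167.7, 27.6, -166.6]
ft_force: [0.2, -0.4, -2.9]
opening: 0.0146
```

```bash
cd .;python3 -c "
from plan import *
rel()"
```

```text
seat in socket mm [-1.4 -0.  17.7] phi 202.1 tilt 0.03 F sock [-1.3 -0.3 -2.7] t 8.45
```

Free again. Further down in small steps.

>>> apply_moves(
  increments=[
    [0,[0,0,3],[0,0,0]],
    [0,[0,0,3],[0,0,0]],
  ],
)

```text
time_s: 8.7
ee_pos: [0.5215, -0.1248, 0.1316]
tool_rot: [-167.7, 27.6, -166.6]
ft_force: [-0.7, 0.1, -2.3]
opening: 0.015
```

```bash
cd .;python3 -c "
from plan import *
rel()"
```

```text
seat in socket mm [-1.3 -0.1 11.2] phi 202.1 tilt 0.05 F sock [-1.7 -0.  -1.6] t 8.7
```

>>> apply_moves(
  increments=[
    [0,[0,0,2.5],[0,0,0]],
    [0,[0,0,2],[0,0,0]],
  ],
)

```text
time_s: 8.95
ee_pos: [0.5236, -0.1257, 0.1271]
tool_rot: [-167.7, 27.5, -166.6]
ft_force: [-1.5, -2.3, -2.3]
opening: 0.0148
```

```bash
cd .;python3 -c "
from plan import *
rel()"
```

```text
seat in socket mm [-1.6 -0.7  6.1] phi 202.1 tilt 0.11 F sock [-2.  -2.5 -1.4] t 8.95
```

>>> apply_moves(
  increments=[
    [0,[0,0,2],[0,0,0]],
    [0,[0,0,1.5],[0,0,0]],
  ],
)

```text
time_s: 9.2
ee_pos: [0.5254, -0.1263, 0.1237]
tool_rot: [-167.7, 27.5, -166.7]
ft_force: [-0.7, -1.6, -1.5]
opening: 0.0148
```

```bash
cd .;python3 -c "
from plan import *
rel()"
```

```text
seat in socket mm [-1.6 -0.9  2.3] phi 202.0 tilt 0.13 F sock [-1.  -1.7 -1.2] t 9.2
```

>>> apply_moves(
  increments=[
    [0,[0,0,1.5],[0,0,0]],
    [0,[0,0,1],[0,0,0]],
  ],
)

```text
time_s: 9.45
ee_pos: [0.5268, -0.1265, 0.1217]
tool_rot: [-167.7, 27.6, -166.6]
ft_force: [-10.8, 3.3, 12.0]
opening: 0.0147
```

```bash
cd .;python3 -c "
from plan import *
rel()"
```

```text
seat in socket mm [-1.4 -0.7 -0.2] phi 202.0 tilt 0.11 F sock [-3.7  1.1 16. ] t 9.45
```

The force stayed at zero down to 2 mm, with no spring force, and then rose hard at about 0 mm. This means the key dropped straight into the channel and the flange reached the deck. I'll confirm this with a picture before letting go.

```bash
cd .;cat > chk.py <<'E'
from plan import *
from h import *
import sys
tag=sys.argv[1];rel();st()
rng=np.random.default_rng(0)
for n in("side","top"):
    s=bot.snapshot(n);pickle.dump(s,open(f"{n}_{tag}.pkl","wb"))
    if n=="side": cv2.imwrite(f"pics/{n}_{tag}.png",cv2.resize(s["img"][100:220,190:320,::-1],None,fx=5,fy=5,interpolation=cv2.INTER_CUBIC))
    else: cv2.imwrite(f"pics/{n}_{tag}.png",cv2.resize(s["img"][120:240,315:445,::-1],None,fx=5,fy=5,interpolation=cv2.INTER_CUBIC))
    C=cloud(s);Q=C-SOCK;L=np.stack([Q@SX,Q@SY,Q@SZ],-1)*1000
    P=L[(np.hypot(L[...,0],L[...,1])<46)];P=P[np.hypot(P[:,0],P[:,1])>18]
    t=P[(P[:,2]>28)&(P[:,2]<50)&(np.hypot(P[:,0],P[:,1])<40)];
    for _ in range(6):
        A=np.c_[t[:,:2],np.ones(len(t))];k=np.linalg.lstsq(A,t[:,2],rcond=None)[0];e=t[:,2]-A@k;t=t[abs(e)<max(1.5,2*e.std())]
    D0=L[(np.hypot(L[...,0],L[...,1])<75)&(np.hypot(L[...,0],L[...,1])>52)];D0=D0[(abs(D0[:,2])<5)&(abs(D0[:,1])<70)]
    kd=np.linalg.lstsq(np.c_[D0[:,:2],np.ones(len(D0))],D0[:,2],rcond=None)[0]
    print(n,"roll top plane (slope x,y deg, z)",np.degrees(k[:2]).round(2),k[2].round(2),len(t),"deck",np.degrees(kd[:2]).round(2),kd[2].round(2),"height",(k[2]-kd[2]).round(2))
E
python3 chk.py a
```

```text
seat in socket mm [-1.4 -0.7 -0.2] phi 202.0 tilt 0.11 F sock [-3.7  1.1 16. ] t 9.45
t 9.45 p [ 0.5268 -0.1265  0.1217] rot [-167.7   27.6 -166.6] F [-10.8   3.3  12. ] M [ 0.19  1.55 -0.19] op 0.0147 q [-26.3   2.  -40.2  18.5   7.1 -34.8]
side roll top plane (slope x,y deg, z) [-1.42 -0.02] 34.87 186 deck [ 0.1  -0.19] -0.67 height 35.55
top roll top plane (slope x,y deg, z) [-1.34 -0.75] 36.55 335 deck [-0.19 -0.3 ] 0.68 height 35.88
```

View pics/side_a.png

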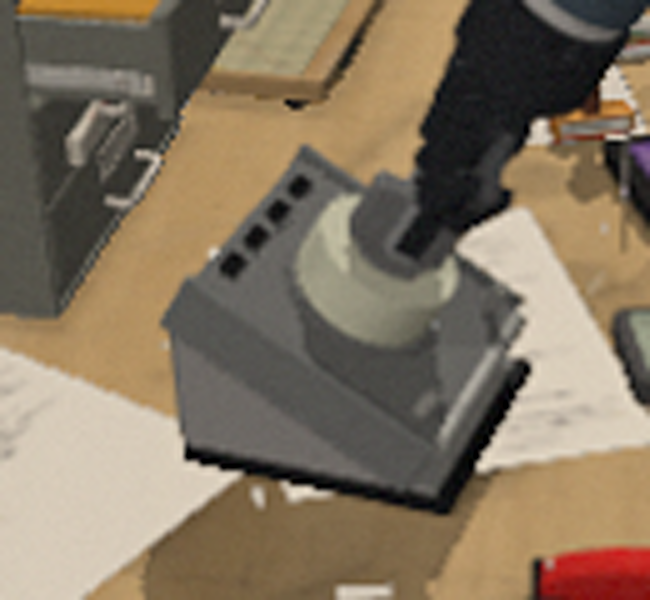

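The roll's top face is 35.6 to 35.9 mm above the deck in both views. It should be 35.7 when home (65.7 mm less 30 mm, as measured on the stand). In the picture the flange lies flat, with no gap. I'll ease the press and let go.

>>> apply_moves(
  increments=[
    [0,[0,0,-0.5],[0,0,0]],
    [40,[0,0,0],[0,0,0]],
    [60,[0,0,0],[0,0,0]],
    [60,[0,0,0],[0,0,0]],
    [60,[0,0,0],[0,0,0]],
  ],
  squeeze=20,
)

```text
time_s: 10.18
ee_pos: [0.5277, -0.1262, 0.1233]
tool_rot: [-167.6, 27.7, -166.6]
ft_force: [0.2, -0.9, -0.4]
opening: 0.06
```

```bash
cd .;python3 chk.py b
```

```text
seat in socket mm [ 0.2 -0.3  0.8] phi 202.1 tilt 0.17 F sock [ 0.1 -0.8 -0.6] t 10.18
t 10.18 p [ 0.5277 -0.1262  0.1233] rot [-167.6   27.7 -166.6] F [ 0.2 -0.9 -0.4] M [ 0.12  0.43 -0.04] op 0.06 q [-26.3   1.9 -40.1  18.5   7.2 -34.8]
side roll top plane (slope x,y deg, z) [-1.48  0.12] 34.33 155 deck [ 0.16 -0.21] -0.81 height 35.14
top roll top plane (slope x,y deg, z) [-1.71 -0.43] 36.04 394 deck [-0.57 -0.36] 0.94 height 35.1
```

View pics/side_b.png

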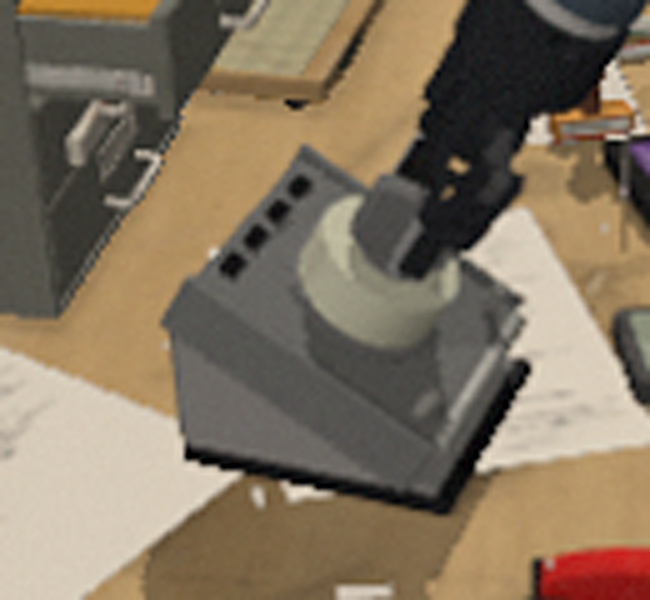

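The reel stays flat and the open fingers are clear of the bar. I'll draw back along the tool axis.

>>> apply_moves(
  increments=[
    [60,[0,0,-10],[0,0,0]],
    [60,[0,0,-20],[0,0,0]],
    [60,[0,0,-30],[0,0,0]],
    [60,[0,0,-30],[0,0,0]],
    [60,[0,0,-30],[0,0,0]],
  ],
)

```text
time_s: 10.9
ee_pos: [0.4655, -0.1127, 0.2298]
tool_rot: [-167.8, 27.6, -166.6]
ft_force: [1.2, -0.2, 0.8]
opening: 0.0598
```

>>> apply_moves(
  increments=[
    [60,[40,0,-10],[0,0,0]],
    [60,[0,0,0],[0,0,0]],
    [60,[0,0,0],[0,0,0]],
  ],
)

```text
time_s: 11.28
ee_pos: [0.4252, -0.1203, 0.2247]
tool_rot: [-167.4, 27.9, -166.4]
ft_force: [-0.1, -0.6, -0.9]
opening: 0.0599
```

```bash
cd .;python3 chk.py c; python3 - <<'E'
from h import *
s=load("top_c.pkl");cv2.imwrite("pics/top_full.png",s["img"][:,:,::-1])
E
```

```text
seat in socket mm [-36.8 -15.3 139.4] phi 202.2 tilt 0.42 F sock [-0.4 -0.6 -0.8] t 11.28
t 11.28 p [ 0.4252 -0.1203  0.2247] rot [-167.4   27.9 -166.4] F [-0.1 -0.6 -0.9] M [ 0.06  0.41 -0.04] op 0.0599 q [-34.3 -14.6 -37.1  39.   11.1 -41.9]
side roll top plane (slope x,y deg, z) [-1.15  0.5 ] 34.17 181 deck [ 0.08 -0.01] -0.65 height 34.82
top roll top plane (slope x,y deg, z) [-0.48 -0.44] 36.06 496 deck [-0.38 -0.36] 0.76 height 35.3
```

View pics/side_c.png

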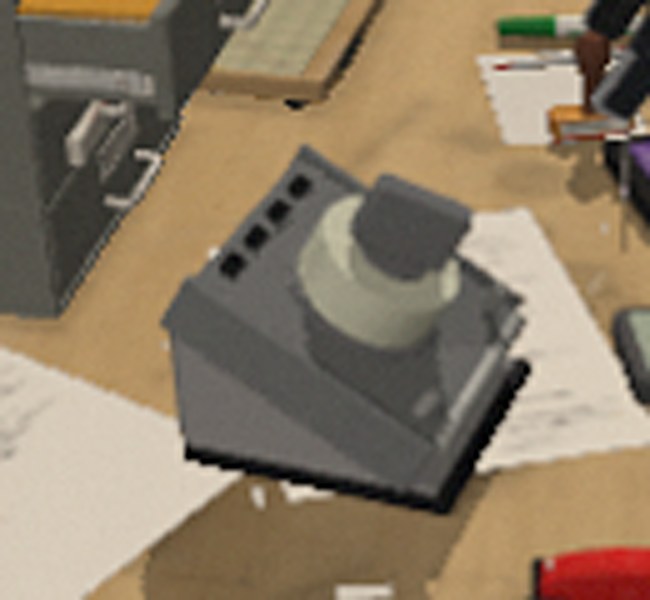

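View pics/top_full.png

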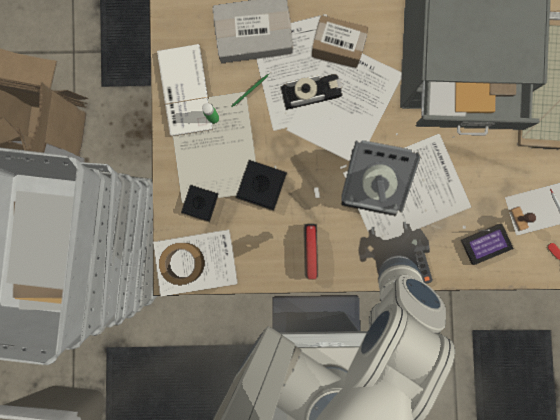

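The reel lies flat on the deck: roll at top view (382,183), with no gap in the side view. The stapler (311,251) and the tape (182,263) are unmoved, and the arm is well clear. I'm handing it in.

```bash
cd .;python3 -c "
from station import bot
print(bot.finish_job());s=bot.get_state();print(s['time_s'],s['ft_force'])"
```

```text
the job is handed in; nothing more can be done
None
the job is handed in; nothing more can be done
```

The reel is loaded and released: its flange lies flat on the dispenser deck. I handed the job in at about 11.4 s of the 51 s; no verdict was reported.

**What I did:** I took the reel by its grip bar and carried it to the socket, already turned to the channel angle I read in the top view (about 22° in the socket frame). The key therefore dropped in without a turning sweep. On the way in it touched the chamfer once (about 7 N). I shifted the reel about 2 mm and it went in freely. The press on the deck read 16 N at the wrist, against the 60 N limit.

**Last checks:**
- **Height:** after release the roll's top face stood 34.8 mm (side view) and 35.3 mm (top view) above the deck. Fully home it should be 35.7 mm, so there is no gap and the difference is measuring noise.
- **Tilt:** the fitted planes put the roll within about 0.1° of the deck in the top view and about 1.3° in the side view.
- **Bystanders:** the stapler and packing tape are at the same pixels in the top view as at the start.
- **Arm:** it stands clear of everything, with wrist force near zero.

**Disagreement:** the two cameras placed the socket up to about 4 mm apart sideways. I used a position between them, nearer the top view's, and corrected the rest by feel at the chamfer.

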